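# Stage the sample cup, then crack open the sealed dry box and hold it ajar

### The job

Get the dry box ready for loading: first stand the squat white sample cup upright on the bench midway between the two square glass jars, in line with them, and let go of it. Then take the bar handle on the dry box's lid, break the lid free of its sticky gasket without letting it fly up, and hold it slightly open, with about 3 cm of gap at its front edge. Finish while still holding the lid like that with the gripper, as it drops back if released; leave the jars, the beaker and the vial standing where they are.

Things in the scene. Friction and masses are not known exactly. Their poses are not given: they have to be found in the camera images.
- cup_mid (a point): centre (half-way up) of the sample cup to be moved: squat closed white plastic cup, 44 mm high, body 44 mm in diameter, lid 47 mm in diameter over its top 10 mm; about 60 g, loose, upright on the bench. It is the only white one of the three small things (cup, beaker, vial) standing right of and in front of the jars, which swap places.
- jar_left_mid (a point): centre (half-way up) of the left (greater y) of two square glass jars with grey powder inside: 50 x 50 mm, 46 mm high plus a round black cap 42 mm in diameter and 16 mm high (62 mm in all); 0.3 kg, loose. Its own -y axis points at the other jar; the jars' centres are 170 mm apart, their sides parallel, so the cup belongs at y = -85 mm, x = 0 in this frame.
- jar_right_mid (a point): centre (half-way up) of the right one (smaller y) of the two square jars, the same as the left one.
- beaker_mid (a point): half-way up a small empty glass beaker, 58 mm in diameter, 70 mm high, loose: leave it standing.
- vial_mid (a point): half-way up a small amber vial with a black cap, 30 mm in diameter, 62 mm high, loose: leave it standing.
- drybox: the dry box: a clear-walled box on the left of the bench, fixed to it, 220 mm (its x) by 240 mm (its y), 150 mm high without the lid; the origin is the centre of its underside, and its -x side is the front. A flat grey lid covers it, hinged on the far (+x) rim. Under the lid is a black gasket.
- lid_bar (a point): middle of the lid's handle: a round steel bar 14 mm in diameter, 100 mm long, along the box's y axis near the lid's front edge, on a 12 mm post at each end. Its centre line is 37 mm above the lid's upper face and, with the lid shut, 187 mm in front of the hinge and 46 mm above it. It rises on an arc about the hinge and can turn between the fingers.
- lid_hinge (a point): the middle of the lid's hinge, at the height of the box's rim; the hinge's axis runs along the box's y axis.
- lid (a joint): lid's opening angle in rad: 0 shut, grows as the front edge (220 mm from the hinge) rises, stop at 0.6; 0.14 is a 30 mm gap. The gasket grips: pulled up at the bar, the lid takes 12 to 20 N to start, peaking in the first 0.02 rad (4 mm), then springs up to 0.05; beyond 0.06 only the weight of the lid (0.34 to 0.63 kg) is left, 2 to 4 N at the bar. Released, it drops back to 0.06 or less.
Not all that is in view belongs to the job. What is shaped like the part that bears jar_left_mid but green or pink is not meant.

How it is judged:
By the outcome, as a careful person would: the job done as asked, in the order asked, and still so for the second after the job is handed in, while the arm keeps its last pose, push and grip.
It also fails if it takes over 48 s, if anything falls off the work surface, if the arm or the gripper's body presses on something with over 40 N, if the wrist force passes 120 N, or if a joint passes its speed limit or range.

### The arm

A 6-joint arm with a two-finger parallel gripper is mounted at the origin on the work surface. World frame = base frame: x ahead of the robot, y to its left, z up, the work surface at z = 0. Lengths are in m, angles in rad, forces in N, time in s.
With the tool pointing down it reaches from about 0.425 to 0.95 m from the base axis. Payload 3.5 kg.
Tool frame: the origin (TCP) lies on the centre line of the jaws, within the pads' length; the fingertips stand 25 mm ahead of it and the grasp point (between the pads) lies 6 mm ahead of it; y points along the fingers, z is the direction in which the jaws open and shut, and the axes are right-handed (so a half turn about y gives the same grasp; the last joint's range is limited). The gripper opens to 85 mm and grips with 20 to 120 N. Pads are 22 mm wide; open, the fingers measure 114 mm over their backs; the gripper's body (76 mm by 85 mm) begins 54 mm behind the grasp point. The pads swing forward as they close: fully open they stand 13 mm farther back than shut.
Start: joints at [-1.357, 0.286, 1.577, -0, 1.279, -0.15], TCP at [0.24, -0.631, 0.256] pointing down, gripper open.
Joint ranges: [-2.77, 2.77], [-0.9, 2.22], [0.21, 2.48], [-1.53, 4.67], [0.24, 2.81], [-2.84, 2.84]. Speed limits (rad/s): [2.79, 2.79, 3.14, 3.14, 3.14, 3.14].

### API

Orientations are given as a unit quaternion [x, y, z, w].
In Python, from plant import ctrl gives the robot as it stands.
- The arm moves only by the tool arm_command, never from a script. Its argument "steps" is a list of rows, each an object with "hand": the opening, from 0 (shut) to 1 (fully open); "travel": the shift along the tool's x, y, z in units of 0.3 m (1.0 is 0.3 m), a list of three; "rotation": the turn, a rotation vector about the tool's x, y, z in units of 30 degrees (1.0 is 30 degrees), a list of three. A call has 1 to 20 rows; each row shifts and turns the pose as measured when the row begins, along the tool's axes as they then stand; what a row does not reach is not made up. A row lasts 1/8 s, in which the tool goes at most 62.5 mm and 10.7 degrees, less where a joint would pass 70% of its speed; a pose out of reach is approached as far as the arm can. A call with a number of a shift or a turn outside -1 to 1 is refused whole. A call with a gripper value outside its range is refused whole. The fingers move at their own pace and stop on an object; "grip_force" is the grip in N (left out, the last holds). Time passes only in rows, so rows that do not move let the fingers close. It gives the time, the measured TCP pose, the force and the opening at its end, in the units of the state.
- ctrl.get_state(): the state, without advancing time (a new reading comes with each control period).
- ctrl.read_camera(name): name is "scene" or "top" or "wrist"; returns (picture, depth): 400x640x3 uint8, blue, green, red; 400x640 float32, m along the optical axis (not along the pixel's ray), 0 where there is no reading.
- ctrl.camera_params(name): a dict with "fx", "fy", "cx", "cy" (pixels), "extrinsics" (4x4, takes a point from camera to world coordinates); the wrist camera has in their place "tool_from_camera" (4x4, takes a point from camera to tool coordinates, whose origin is the TCP and whose axes are the tool frame's). Camera axes: x right, y down, z forward; pixel columns grow to the right and rows downward; lengths in m; the calibration is good to about 2 mm. A picture is of the moment at which its call begins: read the wrist's pose just before it. camera_params takes no time and is no camera call.
- ctrl.sign_off(): hands the job in, once; it reports no verdict.
Trained networks look in the newest picture that a camera, given by its name, has taken for a name from the list of things; names that differ only in an ending like _2 or _b are one class to them, and where a whole thing is asked for, a point or a joint stands for the part that bears it (a point fixed in the world has none). Each returns a list of dicts, best first, with "score" (0 to 1); they miss things now and then, are a little off and sometimes report something else, mostly with a low value. They report only what shows in the picture. A call takes as long as a camera call. They do not tell look-alikes from the thing itself.
- ctrl.masks_of(camera, thing): "region" (400x640 bool, what is visible of it) and "at" ([column, row] in pixels, amid what is visible of it).
The state is a dict: "time": time; "qpos": joint angles; "dq": joint speeds; "joint_efforts": joint torques, N m; "eef_pos": TCP position; "tcp_rot": TCP orientation; "contact_force": force on the tool from outside, world axes, zero at the start; "wrist_torque": the same for the moment, N m; "opening": opening from 0.0 (shut) to 1.0 (fully open).
Only numpy, scipy, OpenCV 4.12 (cv2) and the standard library are available. Lean on these libraries where they do the work, as an engineer would, in place of code of your own. Each camera call takes 0.05 s, during which the arm holds its last target.

## Working session

There is one attempt and no reset: what is moved stays moved. The work goes in short steps, Python scripts to look and compute and a tool call to move; the robot and the scene stay as the last step left them, time stands still between calls to the robot, and variables do not carry over. Pictures are saved under pics/ and viewed, and the job is handed in when it is done.

Besides the shell and the picture viewer there is one more tool, called after "Request:" in YAML: its name, and indented under it one key for each argument. arm_command: Moves the arm, as the interface text tells. Shifts and turns lie within -1 to 1; 1 stands for 0.3 m of shift or 30 degrees of turn. Its arguments: {"type":"object","properties":{"steps":{"type":"array","items":{"type":"object","properties":{"hand":{"type":"number"},"travel":{"type":"array","items":{"type":"number","minimum":-1,"maximum":1}},"rotation":{"type":"array","items":{"type":"number","minimum":-1,"maximum":1}}}}},"grip_force":{"type":"number"}},"required":["steps"]}

```bash
mkdir -p pics; ls
python3 - <<'E'
from plant import ctrl
import cv2,numpy as np
s=ctrl.get_state();print({k:np.round(v,4).tolist() for k,v in s.items()})
for n in("scene","top"):
    p,d=ctrl.read_camera(n);cv2.imwrite(f"pics/{n}0.png",p);np.save(f"{n}0.npy",d)
    c=ctrl.camera_params(n);print(n,{k:np.round(v,4).tolist() for k,v in c.items()})
    for t in("cup_mid","jar_left_mid","jar_right_mid","beaker_mid","vial_mid","lid_bar"):
        print(n,t,[(round(m["score"],2),np.round(m["at"]).tolist(),int(m["region"].sum())) for m in ctrl.masks_of(n,t)])
print(ctrl.camera_params("wrist"))
E
```

```text
pics
{'time': 0.0, 'qpos': [-1.357, 0.2872, 1.5782, -0.0, 1.2786, -0.15], 'dq': [0.0019, 0.0002, 0.001, -0.0003, 0.0001, -0.0002], 'joint_efforts': [-0.0006, -40.599, -29.2621, -0.0001, 0.0059, 0.0], 'eef_pos': [0.2401, -0.6302, 0.2549], 'tcp_rot': [-0.1279, 0.6963, -0.6946, 0.1279], 'contact_force': [0.8367, -0.8353, 0.2839], 'wrist_torque': [0.0269, -0.0507, 0.0059], 'opening': 1.0007}
scene {'fx': 375.8004, 'fy': 375.8004, 'cx': 313.8185, 'cy': 198.9707, 'extrinsics': [[0.6392, 0.4806, -0.6004, 1.0464], [0.769, -0.4028, 0.4963, -0.4628], [-0.0033, -0.779, -0.6271, 0.6559], [0.0, 0.0, 0.0, 1.0]]}
scene cup_mid [(0.88, [171.0, 266.0], 565)]
scene jar_left_mid [(0.87, [316.0, 256.0], 743), (0.78, [349.0, 289.0], 807), (0.71, [330.0, 225.0], 679)]
scene jar_right_mid [(0.71, [252.0, 298.0], 889)]
scene beaker_mid [(0.67, [172.0, 312.0], 1229), (0.44, [252.0, 299.0], 973)]
scene vial_mid [(0.75, [211.0, 228.0], 217)]
scene lid_bar [(0.74, [408.0, 165.0], 5899), (0.56, [251.0, 299.0], 939)]
top {'fx': 458.4734, 'fy': 458.4734, 'cx': 315.7234, 'cy': 199.3773, 'extrinsics': [[-0.0248, -0.
[... 267 characters left out ...]
p jar_right_mid [(0.82, [395.0, 173.0], 481)]
top beaker_mid [(0.94, [458.0, 193.0], 613)]
top vial_mid [(0.63, [384.0, 276.0], 162), (0.61, [458.0, 193.0], 496), (0.33, [189.0, 172.0], 11744)]
top lid_bar [(0.63, [191.0, 170.0], 11618)]
{'fx': 337.6814400634528, 'fy': 337.6814400634528, 'cx': 317.08239979480527, 'cy': 198.433211746134, 'tool_from_camera': array([[-2.45186716e-04,  9.44970919e-01,  3.27154249e-01,
        -8.41491490e-02],
       [ 4.51872567e-04, -3.27154121e-01,  9.44970887e-01,
        -1.17641692e-01],
       [ 9.99999868e-01,  3.79526339e-04, -3.46792590e-04,
         1.43452313e-04],
       [ 0.00000000e+00,  0.00000000e+00,  0.00000000e+00,
         1.00000000e+00]])}
```

View pics/scene0.png

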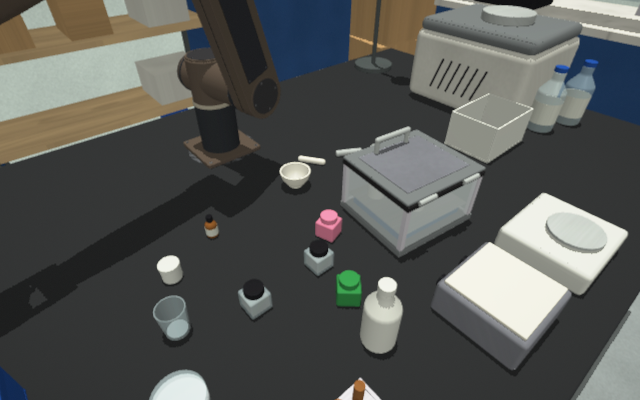

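View pics/top0.png

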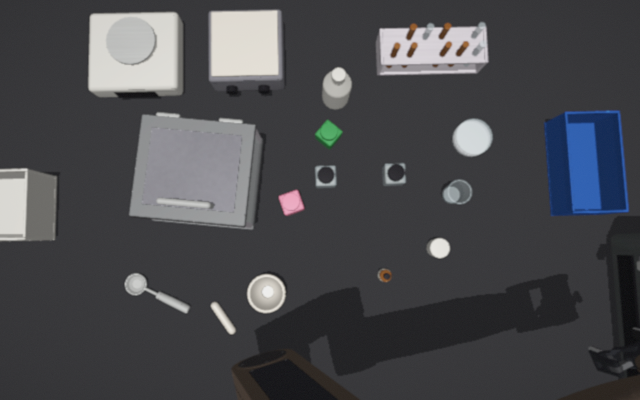

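Candidates:
- White things: the cup at scene (171,268) / top (439,248), the mortar at top (267,293), the white dish at (472,137), and the bottle at (337,88). The cup is the small closed one.
- Jars: grey with black caps at top (326,176) and (395,174). The pink one at (291,202) and the green one at (329,133) are decoys.
- Handle: the bar at top (185,203).

Next I measure from both views.

```bash
cat > h.py <<'E'
import numpy as np,cv2
from plant import ctrl
from scipy.spatial.transform import Rotation as R
def cam(n):
    c=ctrl.camera_params(n);K=np.array([[c["fx"],0,c["cx"]],[0,c["fy"],c["cy"]],[0,0,1]])
    if n=="wrist":
        s=ctrl.get_state();T=np.eye(4);T[:3,:3]=R.from_quat(s["tcp_rot"]).as_matrix();T[:3,3]=s["eef_pos"];E=T@c["tool_from_camera"]
    else:E=c["extrinsics"]
    return K,np.array(E)
def cloud(K,E,d,mask):
    v,u=np.nonzero(mask&(d>0));z=d[v,u]
    P=np.linalg.inv(K)@np.stack([u*z,v*z,z]);return (E[:3,:3]@P+E[:3,3:]).T
def proj(K,E,P):
    q=np.linalg.inv(E)@np.append(P,1);q=K@q[:3];return q[:2]/q[2]
def tri(obs):
    P=[K@np.linalg.inv(E)[:3] for K,E,_ in obs]
    X=cv2.triangulatePoints(P[0],P[1],np.float64(obs[0][2]).reshape(2,1),np.float64(obs[1][2]).reshape(2,1));return (X[:3]/X[3]).ravel()
def onplane(K,E,uv,z):
    r=E[:3,:3]@np.linalg.inv(K)@np.array([uv[0],uv[1],1.]);return E[:3,3]+r*(z-E[2,3])/r[2]
E
python3 - <<'E'
from h import *
ctrl.read_camera("scene");ctrl.read_camera("top")
D={n:np.load(n+"0.npy") for n in("scene","top")};I={n:cv2.imread(f"pics/{n}0.png") for n in D}
at={}
for n in("scene","top"):
    K,E=cam(n)
    for t in("cup_mid","jar_left_mid","beaker_mid","vial_mid"):
        for m in ctrl.masks_of(n,t)[:3 if 'jar' in t else 1]:
            C=cloud(K,E,D[n],m["region"]);v,u=np.nonzero(m["region"])
            print(n,t,np.round(m["at"]),"box",u.min(),u.max(),v.min(),v.max(),"med",np.round(np.median(C,0),3),"ctr5-95",np.round((np.percentile(C,5,0)+np.percentile(C,95,0))/2,3),"zmax",np.round(np.percentile(C[:,2],[5,97]),3))
            top=C[C[:,2]>np.percentile(C[:,2],97)-.006];print("    topface",np.round((top.min(0)+top.max(0))/2,4))
a=cv2.resize(I["scene"][200:345,140:370],None,fx=3.4,fy=3.4,interpolation=cv2.INTER_CUBIC);cv2.imwrite("pics/c1.png",a)
a=cv2.resize(I["top"][100:240,120:280],None,fx=4,fy=4,interpolation=cv2.INTER_CUBIC);cv2.imwrite("pics/c2.png",a)
a=cv2.resize(I["scene"][120:200,330:490],None,fx=5,fy=5,interpolation=cv2.INTER_CUBIC);cv2.imwrite("pics/c3.png",a)
E
```

```text
scene cup_mid [252. 298.] box 238 271 279 318 med [ 0.626 -0.265  0.046] ctr5-95 [ 0.615 -0.261  0.036] zmax [0.008 0.063]
    topface [ 0.6111 -0.2587  0.0612]
scene jar_left_mid [329. 226.] box 315 341 209 240 med [ 0.557 -0.017  0.044] ctr5-95 [ 0.552 -0.008  0.036] zmax [0.008 0.063]
    topface [ 0.5456 -0.0046  0.0614]
scene jar_left_mid [315. 255.] box 303 333 240 273 med [ 0.622 -0.099  0.044] ctr5-95 [ 0.612 -0.092  0.035] zmax [0.006 0.063]
    topface [ 0.6083 -0.0902  0.0614]
scene jar_left_mid [350. 288.] box 335 361 270 305 med [ 0.725 -0.109  0.046] ctr5-95 [ 0.721 -0.108  0.036] zmax [0.009 0.064]
    topface [ 0.7145 -0.0998  0.0618]
scene beaker_mid [171. 317.] box 152 189 294 340 med [ 0.56  -0.406  0.046] ctr5-95 [ 0.559 -0.406  0.036] zmax [0.002 0.071]
    topface [ 0.5589 -0.4057  0.0685]
scene vial_mid [210. 229.] box 204 217 214 237 med [ 0.371 -0.231  0.034] ctr5-95 [ 0.369 -0.229  0.034] zmax [0.006 0.063]
    topface [ 0.3647 -0.2274  0.0612]
top jar_left_mid [328. 132.] box 316 341 120 149 med [ 0.709 -0.096  0.05 ] ctr5-95 [ 0.712 -0.097  0.037] zmax [0.008 0.066]
    topface [ 0.7152 -0.0964  0.0635]
top jar_left_mid [325. 177.] box 315 335 166 187 med [ 0.604 -0.086  0.059] ctr5-95 [ 0.606 -0.087  0.05 ] zmax [0.034 0.066]
    topface [ 0.6092 -0.0863  0.0638]
top jar_left_mid [289. 201.] box 280 303 190 215 med [ 0.543 -0.003  0.06 ] ctr5-95 [ 0.545 -0.003  0.05 ] zmax [0.035 0.065]
    topface [ 0.5458 -0.0008  0.0632]
top beaker_mid [457. 192.] box 442 471 180 203 med [ 0.562 -0.414  0.039] ctr5-95 [ 0.56  -0.403  0.037] zmax [0.003 0.072]
    topface [ 0.5595 -0.4038  0.0699]
```

View pics/c1.png

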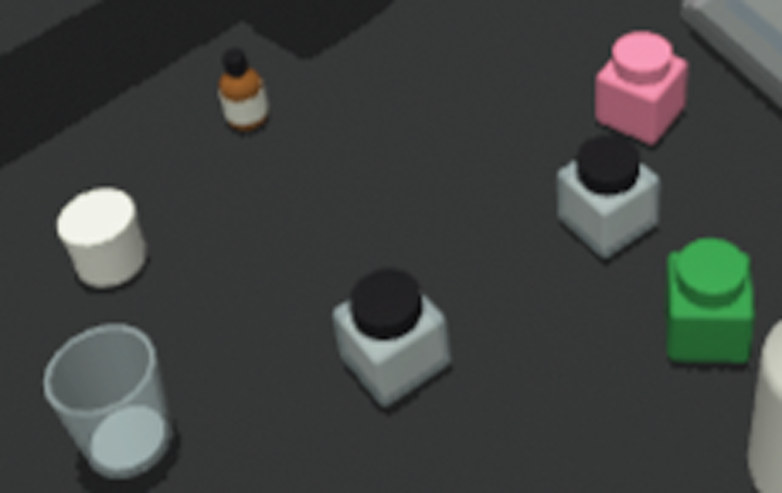

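View pics/c2.png

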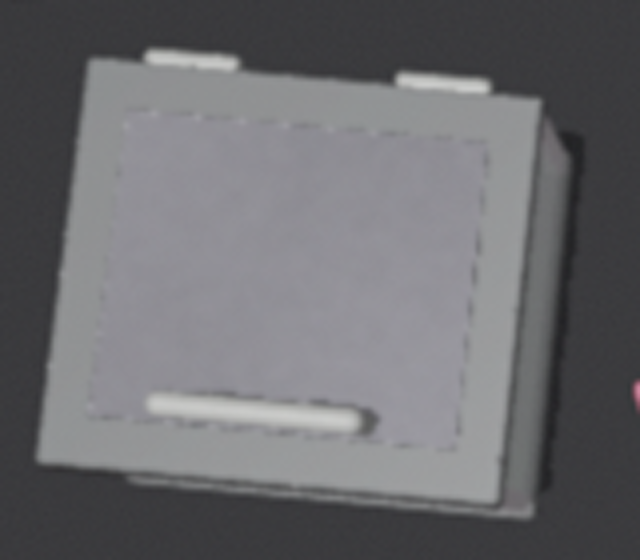

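View pics/c3.png

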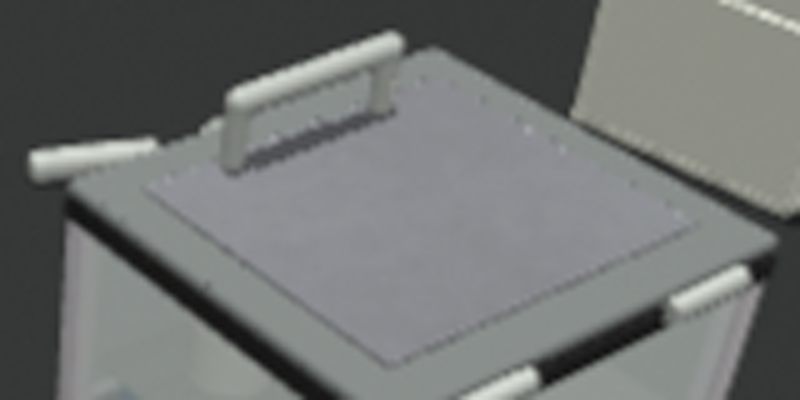

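The crop shows the white closed cup at (103,238), between the amber vial and the beaker. The two black-capped glass jars are at (388,330) and (608,195). The handle bar is clear in both views. Next I segment by height and colour to get precise positions.

Run:
```python
from h import *
for n in("scene","top"):
    I=cv2.imread(f"pics/{n}0.png").astype(int);d=np.load(n+"0.npy");K,E=cam(n)
    v,u=np.mgrid[:400,:640];P=np.linalg.inv(K)@np.stack([(u*d).ravel(),(v*d).ravel(),d.ravel()]);P=(E[:3,:3]@P+E[:3,3:]).T.reshape(400,640,3)
    print(n,"bench z",np.median(P[300:310,300:320,2]) )
    for nm,c,lo,hi in(("cup",(.45,-.37),.035,.06),("jarR",(.61,-.255),.054,.075),("jarL",(.61,-.088),.054,.075),("jarRbody",(.61,-.255),.036,.05),("jarLbody",(.61,-.088),.036,.05),("vial",(.367,-.228),.05,.075)):
        m=(np.hypot(P[...,0]-c[0],P[...,1]-c[1])<.05)&(P[...,2]>lo)&(P[...,2]<hi)&(d>0)
        Q=P[m]
        if len(Q): 
            r=cv2.minEnclosingCircle(Q[:,:2].astype(np.float32)*1000);print(nm,len(Q),np.round(r[0],1),round(r[1],1),"mean",np.round(Q.mean(0)*1000,1),np.round(cv2.minAreaRect(Q[:,:2].astype(np.float32)*1000)[1:],1) if 0 else cv2.minAreaRect(Q[:,:2].astype(np.float32)*1000))
    m=(P[...,2]>.185)&(P[...,2]<.22)&(abs(P[...,0]-.58)<.15)&(P[...,1]>.05)&(P[...,1]<.45)&(d>0)
    l,lab,st,_=cv2.connectedComponentsWithStats(m.astype(np.uint8))
    for i in range(1,l):
        if st[i,4]>40:
            Q=P[lab==i]; print("bar?",st[i],np.round(Q.mean(0),4),cv2.minAreaRect(Q[:,:2].astype(np.float32)*1000),np.round(np.percentile(Q[:,2],[5,50,95]),4))
    m=(P[...,2]>.145)&(P[...,2]<.18)&(abs(P[...,0]-.62)<.2)&(P[...,1]>.02)&(P[...,1]<.48)&(d>0)
    l,lab,st,_=cv2.connectedComponentsWithStats(m.astype(np.uint8));i=1+np.argmax(st[1:,4]);Q=P[lab==i];print("lid",st[i],cv2.minAreaRect(Q[:,:2].astype(np.float32)*1000),np.round(np.percentile(Q[:,2],[5,50,95]),4))
```

```text
scene bench z 0.00048211664435582335
cup 336 [ 426.4 -360.3] 24.7 mean [ 430.1 -359.9   43.3] ((427.1802978515625, -358.86962890625), (45.23445129394531, 46.831642150878906), 39.64188766479492)
jarR 329 [ 610.8 -258.6] 21.7 mean [ 612.9 -259.8   61.5] ((610.914794921875, -259.11627197265625), (41.137447357177734, 41.344852447509766), 61.17115783691406)
jarL 245 [607.9 -90. ] 21.9 mean [610.6 -91.   61.5] ((609.1455688476562, -89.51850128173828), (39.3438835144043, 42.017921447753906), 11.270682334899902)
jarRbody 274 [ 612.6 -259.7] 32.4 mean [ 623.1 -265.9   44.3] ((611.3341064453125, -259.1513671875), (50.58917999267578, 49.622291564941406), 1.7864048480987549)
jarLbody 225 [607.8 -89. ] 33.6 mean [619.2 -98.3  43.7] ((608.35107421875, -89.97456359863281), (51.28651809692383, 50.119163513183594), 0.8225576281547546)
vial 44 [ 364.6 -227.7] 7.5 mean [ 365.6 -228.4   59.3] ((364.1403503417969, -227.58779907226562), (14.073274612426758, 11.711236000061035), 60.16419219970703)
bar? [375 126  36  20 231] [0.5376 0.2086 0.1988] ((536.4243774414062, 213.54290771484375), (114.4770050048828
[... 840 characters left out ...]
71875, 51.39693832397461), 0.08984681218862534)
jarLbody 177 [608.6 -86.9] 32.9 mean [605.6 -86.2  45.2] ((608.6402587890625, -86.70353698730469), (49.094966888427734, 49.85056686401367), 88.59449768066406)
vial 40 [ 363.9 -224.3] 7.7 mean [ 364.4 -223.7   61.5] ((364.3757019042969, -223.89808654785156), (13.87725830078125, 14.068692207336426), 86.98711395263672)
bar? [156 198  55  11 356] [0.5359 0.2144 0.2025] ((536.3882446289062, 215.52264404296875), (112.94136810302734, 13.967316627502441), 83.25347900390625) [0.1986 0.2027 0.2061]
lid [  129   113   127   115 11669] ((616.4091796875, 206.67498779296875), (252.85964965820312, 237.04986572265625), 83.37652587890625) [0.1572 0.1613 0.1647]
```

```bash
cat >> h.py <<'E'
def Rt(yaw_zdeg):  # tool y down, tool z horizontal at world angle
    a=np.radians(yaw_zdeg);y=np.array([0,0,-1.]);z=np.array([np.cos(a),np.sin(a),0]);x=np.cross(y,z);return np.stack([x,y,z],1)
def plan(pos,rot,n=1):
    s=ctrl.get_state();p=s["eef_pos"];r=R.from_quat(s["tcp_rot"]);t=R.from_matrix(rot)
    rv=(r.inv()*t).as_rotvec();d=np.array(pos)-p
    print("pos",np.round(p,4),"dist",round(np.linalg.norm(d),4),"rotdeg",np.round(np.degrees(rv),1))
    for k in range(n):
        rk=r*R.from_rotvec(rv*k/n);tr=rk.inv().apply(d/n)/.3
        print(" travel",np.round(tr,3).tolist(),"rot",np.round(np.degrees(rv/n)/30,3).tolist())
E
python3 - <<'E'
from h import *
s=ctrl.get_state();M=R.from_quat(s["tcp_rot"]).as_matrix();print(np.round(M,3))
print("z angle",np.degrees(np.arctan2(M[1,2],M[0,2])))
for a in(0,180): plan([.427,-.358,.20],Rt(a),6)
E
```

```text
[[-0.935 -0.     0.356]
 [-0.356  0.    -0.935]
 [ 0.    -1.    -0.   ]]
z angle -69.15824976952098
pos [ 0.2402 -0.6308  0.2563] dist 0.3354 rotdeg [  0.  -69.2  -0. ]
 travel [-0.151, 0.031, -0.105] rot [0.0, -0.384, -0.0]
 travel [-0.169, 0.031, -0.072] rot [0.0, -0.384, -0.0]
 travel [-0.18, 0.031, -0.037] rot [0.0, -0.384, -0.0]
 travel [-0.184, 0.031, -0.001] rot [0.0, -0.384, -0.0]
 travel [-0.18, 0.031, 0.036] rot [0.0, -0.384, -0.0]
 travel [-0.169, 0.031, 0.071] rot [0.0, -0.384, -0.0]
pos [ 0.2402 -0.6308  0.2563] dist 0.3354 rotdeg [  0.  110.8   0. ]
 travel [-0.151, 0.031, -0.105] rot [0.0, 0.616, 0.0]
 travel [-0.11, 0.031, -0.147] rot [0.0, 0.616, 0.0]
 travel [-0.058, 0.031, -0.174] rot [0.0, 0.616, 0.0]
 travel [0.001, 0.031, -0.184] rot [0.0, 0.616, 0.0]
 travel [0.059, 0.031, -0.174] rot [0.0, 0.616, 0.0]
 travel [0.111, 0.031, -0.146] rot [0.0, 0.616, 0.0]
```

Request:
arm_command:
  steps:
    - {"hand": 1, "travel": [-0.115, 0.02, -0.08], "rotation": [0, -0.29, 0]}
    - {"hand": 1, "travel": [-0.12, 0.02, -0.06], "rotation": [0, -0.29, 0]}
    - {"hand": 1, "travel": [-0.13, 0.02, -0.04], "rotation": [0, -0.29, 0]}
    - {"hand": 1, "travel": [-0.135, 0.02, -0.02], "rotation": [0, -0.29, 0]}
    - {"hand": 1, "travel": [-0.137, 0.02, 0], "rotation": [0, -0.29, 0]}
    - {"hand": 1, "travel": [-0.135, 0.02, 0.02], "rotation": [0, -0.29, 0]}
    - {"hand": 1, "travel": [-0.13, 0.02, 0.04], "rotation": [0, -0.29, 0]}
    - {"hand": 1, "travel": [-0.12, 0.02, 0.06], "rotation": [0, -0.29, 0]}
  grip_force: 30

```text
time: 2.2
eef_pos: [0.4243, -0.3531, 0.2082]
tcp_rot: [0.511, -0.488, 0.491, -0.51]
contact_force: [0.7, -0.5, 0.7]
opening: 0.998
```

Run:
```python
from h import *
plan([.427,-.358,.20],Rt(0),3)
K,E=cam("wrist");p,d=ctrl.read_camera("wrist");cv2.imwrite("pics/w1.png",p)
ms=ctrl.masks_of("wrist","cup_mid")
for m in ms[:2]:
    print(m["score"],m["at"]);Q=cloud(K,E,d,m["region"]);T=Q[Q[:,2]>.038];print(np.round(np.median(Q,0),4),"top circle",cv2.minEnclosingCircle(T[:,:2].astype(np.float32)*1000),np.percentile(T[:,2],[5,50,95]))
```

```text
pos [ 0.4243 -0.3531  0.2082] dist 0.0099 rotdeg [-0.1  2.4  0.3]
 travel [0.006, 0.009, 0.003] rot [-0.002, 0.027, 0.003]
 travel [0.006, 0.009, 0.003] rot [-0.002, 0.027, 0.003]
 travel [0.005, 0.009, 0.003] rot [-0.002, 0.027, 0.003]
0.81 [315.2, 186.9]
[ 0.4263 -0.3556  0.0438] top circle ((426.95050048828125, -358.6884765625), 23.514183044433594) [0.04251553 0.04395438 0.04507683]
```

View pics/w1.png

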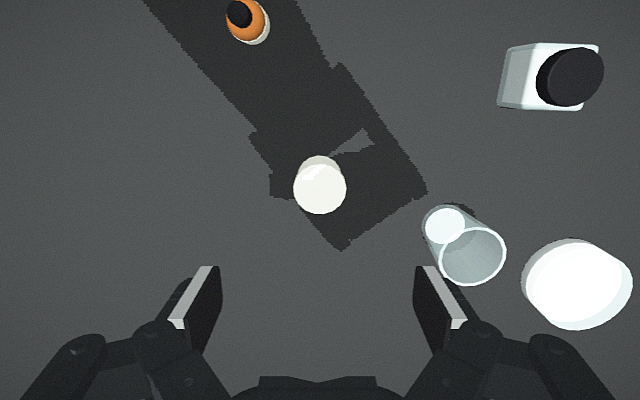

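The wrist view shows the cup at (320,187), centred between the fingers. Its top is at 0.044 m and its radius is 23.5 mm, as described. All three cameras agree on (0.427, -0.358), so I descend.

Request:
arm_command:
  steps:
    - {"hand": 1, "travel": [0.016, 0.03, 0.009], "rotation": [0, 0.08, 0.01]}
    - {"hand": 1, "travel": [0, 0.13, 0], "rotation": [0, 0, 0]}
    - {"hand": 1, "travel": [0, 0.14, 0], "rotation": [0, 0, 0]}
    - {"hand": 1, "travel": [0, 0.14, 0], "rotation": [0, 0, 0]}
    - {"hand": 1, "travel": [0, 0, 0], "rotation": [0, 0, 0]}

```text
time: 2.92
eef_pos: [0.4275, -0.3622, 0.0726]
tcp_rot: [0.495, -0.503, 0.506, -0.496]
contact_force: [-1.3, -0.3, -0.2]
opening: 0.997
```

Run:
```python
from h import *
plan([.427,-.3585,.030],Rt(0),2)
```

```text
pos [ 0.4275 -0.3622  0.0726] dist 0.0427 rotdeg [-0.2 -1.   0.1]
 travel [-0.006, 0.071, -0.001] rot [-0.004, -0.016, 0.001]
 travel [-0.006, 0.071, -0.001] rot [-0.004, -0.016, 0.001]
```

Request:
arm_command:
  steps:
    - {"hand": 1, "travel": [-0.006, 0.075, 0], "rotation": [0, -0.02, 0]}
    - {"hand": 1, "travel": [-0.005, 0.06, 0], "rotation": [0, -0.01, 0]}
    - {"hand": 1, "travel": [0, 0, 0], "rotation": [0, 0, 0]}

```text
time: 3.3
eef_pos: [0.4293, -0.3641, 0.0354]
tcp_rot: [0.498, -0.497, 0.506, -0.499]
contact_force: [0.0, -0.0, 0.5]
opening: 1.001
```

Run:
```python
from h import *
plan([.427,-.3585,.030],Rt(0),1)
```

```text
pos [ 0.4293 -0.3641  0.0354] dist 0.0081 rotdeg [-0.5 -0.4  0.4]
 travel [-0.019, 0.018, -0.008] rot [-0.018, -0.013, 0.015]
```

Request:
arm_command:
  steps:
    - {"hand": 1, "travel": [-0.019, 0.02, -0.008], "rotation": [-0.02, -0.013, 0.015]}
    - {"hand": 1, "travel": [0, 0, 0], "rotation": [0, 0, 0]}

```text
time: 3.55
eef_pos: [0.4279, -0.3596, 0.0312]
tcp_rot: [0.5, -0.499, 0.501, -0.499]
contact_force: [-0.0, 0.1, -0.1]
opening: 0.999
```

Run:
```python
from h import *
plan([.427,-.3585,.030],Rt(0),1)
```

```text
pos [ 0.4279 -0.3596  0.0312] dist 0.0019 rotdeg [-0.  -0.   0.1]
 travel [-0.004, 0.004, -0.003] rot [-0.001, -0.001, 0.005]
```

Request:
arm_command:
  steps:
    - {"hand": 0.3, "travel": [-0.003, 0, -0.003]}
    - {"hand": 0.3, "travel": [0, 0, 0]}
    - {"hand": 0.3, "travel": [0, 0, 0]}
    - {"hand": 0.3, "travel": [0, 0, 0]}
    - {"hand": 0.3, "travel": [0, 0, 0]}
    - {"hand": 0.3, "travel": [0, 0, 0]}
  grip_force: 35

```text
$.steps[0]: bad value
```

Request:
arm_command:
  steps:
    - {"hand": 0.3, "travel": [0, -0.06, 0]}
    - {"hand": 0.3, "travel": [0, -0.12, 0]}
    - {"hand": 0.3, "travel": [0, -0.15, 0]}
    - {"hand": 0.3, "travel": [0, -0.1, 0]}
    - {"hand": 0.3, "travel": [0, 0, 0]}

```text
$.steps[0]: bad value
```

Run:
```python
from h import *
plan([.610,-.174,.16],Rt(0),6)
p,d=ctrl.read_camera("wrist");cv2.imwrite("pics/w2.png",p)
```

```text
pos [ 0.4279 -0.3596  0.0312] dist 0.2901 rotdeg [-0.  -0.   0.1]
 travel [-0.103, -0.072, 0.101] rot [-0.0, -0.0, 0.001]
 travel [-0.103, -0.072, 0.101] rot [-0.0, -0.0, 0.001]
 travel [-0.103, -0.072, 0.101] rot [-0.0, -0.0, 0.001]
 travel [-0.103, -0.072, 0.101] rot [-0.0, -0.0, 0.001]
 travel [-0.103, -0.072, 0.101] rot [-0.0, -0.0, 0.001]
 travel [-0.103, -0.072, 0.101] rot [-0.0, -0.0, 0.001]
```

View pics/w2.png

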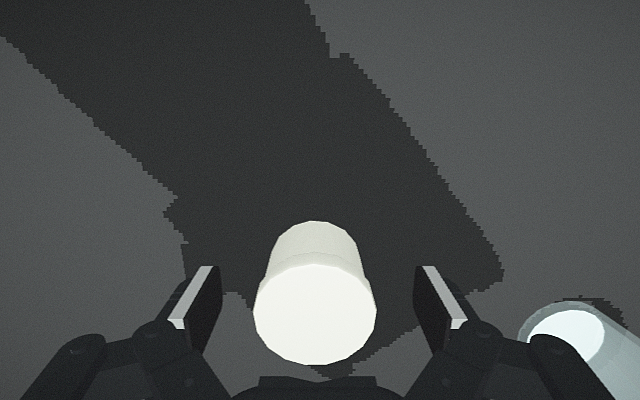

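The rotation field is required, so both calls were refused and nothing moved. The cup at (315,310) sits well between the open pads, so I close on it.

Request:
arm_command:
  steps:
    - {"hand": 0.3, "travel": [-0.003, 0, -0.003], "rotation": [0, 0, 0]}
    - {"hand": 0.3, "travel": [0, 0, 0], "rotation": [0, 0, 0]}
    - {"hand": 0.3, "travel": [0, 0, 0], "rotation": [0, 0, 0]}
    - {"hand": 0.3, "travel": [0, 0, 0], "rotation": [0, 0, 0]}
    - {"hand": 0.3, "travel": [0, 0, 0], "rotation": [0, 0, 0]}
  grip_force: 35

```text
time: 4.22
eef_pos: [0.4282, -0.3599, 0.0332]
tcp_rot: [0.501, -0.498, 0.502, -0.499]
contact_force: [0.5, 0.3, 0.4]
opening: 0.536
```

Request:
arm_command:
  steps:
    - {"hand": 0.3, "travel": [0, 0, 0], "rotation": [0, 0, 0]}
    - {"hand": 0.3, "travel": [0, -0.08, 0], "rotation": [0, 0, 0]}
    - {"hand": 0.3, "travel": [0, -0.14, 0], "rotation": [0, 0, 0]}
    - {"hand": 0.3, "travel": [0, -0.16, 0], "rotation": [0, 0, 0]}
    - {"hand": 0.3, "travel": [0, -0.08, 0], "rotation": [0, 0, 0]}
    - {"hand": 0.3, "travel": [0, 0, 0], "rotation": [0, 0, 0]}

```text
time: 4.97
eef_pos: [0.4265, -0.3578, 0.1725]
tcp_rot: [0.5, -0.5, 0.5, -0.499]
contact_force: [0.3, -0.2, -0.0]
opening: 0.534
```

Run:
```python
from h import *
print(ctrl.get_state()["opening"])
plan([.610,-.174,.17],Rt(0),6)
K,E=cam("wrist");p,d=ctrl.read_camera("wrist");cv2.imwrite("pics/w3.png",p)
s=ctrl.get_state()
for m in ctrl.masks_of("wrist","cup_mid")[:1]:
    Q=cloud(K,E,d,m["region"]);z=np.percentile(Q[:,2],97);T=Q[Q[:,2]>z-.005];print("top z",z,"rel tcp",z-s["eef_pos"][2],np.array(cv2.minEnclosingCircle(T[:,:2].astype(np.float32))[0])-s["eef_pos"][:2])
```

```text
0.5343496664287153
pos [ 0.4265 -0.3578  0.1725] dist 0.2597 rotdeg [ 0.  -0.   0.1]
 travel [-0.102, 0.001, 0.102] rot [0.0, -0.0, 0.0]
 travel [-0.102, 0.001, 0.102] rot [0.0, -0.0, 0.0]
 travel [-0.102, 0.001, 0.102] rot [0.0, -0.0, 0.0]
 travel [-0.102, 0.001, 0.102] rot [0.0, -0.0, 0.0]
 travel [-0.102, 0.001, 0.102] rot [0.0, -0.0, 0.0]
 travel [-0.102, 0.001, 0.102] rot [0.0, -0.0, 0.0]
top z 0.1841810030583947 rel tcp 0.01308268452814551 [0.00033168 0.00046725]
```

View pics/w3.png

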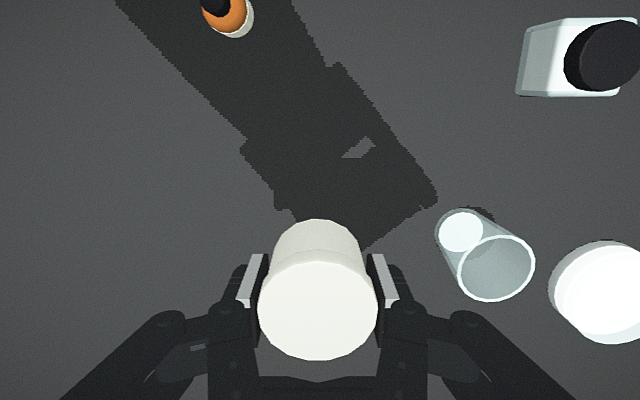

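The cup is held upright at (318,310), and its centre matches the TCP within 0.5 mm. I carry it over the gap, above the 62 mm jars.

Request:
arm_command:
  steps:
    - {"hand": 0.3, "travel": [-0.06, 0, 0.06], "rotation": [0, 0, 0]}
    - {"hand": 0.3, "travel": [-0.11, 0, 0.11], "rotation": [0, 0, 0]}
    - {"hand": 0.3, "travel": [-0.11, 0, 0.11], "rotation": [0, 0, 0]}
    - {"hand": 0.3, "travel": [-0.11, 0, 0.11], "rotation": [0, 0, 0]}
    - {"hand": 0.3, "travel": [-0.11, 0, 0.11], "rotation": [0, 0, 0]}
    - {"hand": 0.3, "travel": [-0.09, 0, 0.09], "rotation": [0, 0, 0]}
    - {"hand": 0.3, "travel": [0, 0, 0], "rotation": [0, 0, 0]}

```text
time: 5.95
eef_pos: [0.6005, -0.1708, 0.1503]
tcp_rot: [-0.501, 0.512, -0.489, 0.497]
contact_force: [-0.6, -0.3, -1.2]
opening: 0.54
```

Run:
```python
from h import *
plan([.610,-.174,.17],Rt(0),1)
K,E=cam("wrist");p,d=ctrl.read_camera("wrist");cv2.imwrite("pics/w4.png",p)
v,u=np.mgrid[:400,:640];P=np.linalg.inv(K)@np.stack([(u*d).ravel(),(v*d).ravel(),d.ravel()]);P=(E[:3,:3]@P+E[:3,3:]).T.reshape(400,640,3)
for nm,c in(("R",(.61,-.257)),("L",(.609,-.0885))):
  for lo,hi in((.054,.075),(.036,.052)):
    Q=P[(np.hypot(P[...,0]-c[0],P[...,1]-c[1])<.045)&(P[...,2]>lo)&(P[...,2]<hi)&(d>0)]
    if len(Q)>20: print(nm,lo,len(Q),cv2.minEnclosingCircle(Q[:,:2].astype(np.float32)*1000),cv2.minAreaRect(Q[:,:2].astype(np.float32)*1000),np.percentile(Q[:,2],95))
```

```text
pos [ 0.6005 -0.1708  0.1503] dist 0.022 rotdeg [ 1.6 -0.2 -1. ]
 travel [0.009, -0.067, 0.03] rot [0.053, -0.008, -0.035]
L 0.054 4070 ((609.0489501953125, -88.6819076538086), 20.885292053222656) ((609.0645751953125, -88.70846557617188), (40.985626220703125, 41.06232452392578), 36.019378662109375) 0.06311615527193386
L 0.036 2288 ((609.0870971679688, -88.70803833007812), 33.211647033691406) ((609.0961303710938, -88.70936584472656), (50.07596206665039, 50.158790588378906), 0.8072412610054016) 0.04680817025394173
```

View pics/w4.png

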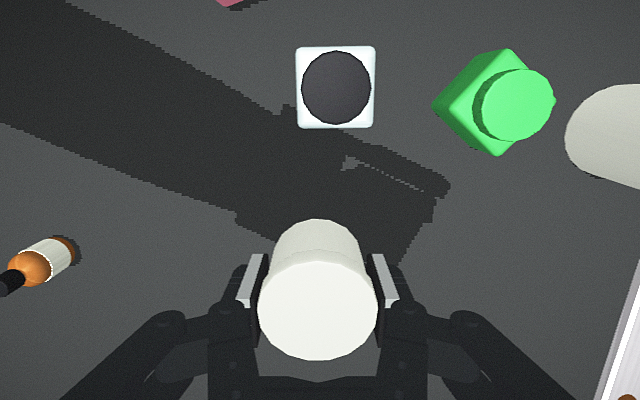

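The left jar, at wrist (336,87), measures (0.6091, -0.0887) with 0.8° yaw. The cup target is therefore (0.610, -0.174).

Request:
arm_command:
  steps:
    - {"hand": 0.3, "travel": [0.009, 0, 0.03], "rotation": [0.053, 0, -0.035]}
    - {"hand": 0.3, "travel": [0, 0.05, 0], "rotation": [0, 0, 0]}
    - {"hand": 0.3, "travel": [0, 0.1, 0], "rotation": [0, 0, 0]}
    - {"hand": 0.3, "travel": [0, 0.07, 0], "rotation": [0, 0, 0]}
    - {"hand": 0.3, "travel": [0, 0, 0], "rotation": [0, 0, 0]}

```text
time: 6.62
eef_pos: [0.6043, -0.178, 0.0766]
tcp_rot: [-0.498, 0.504, -0.501, 0.496]
contact_force: [-0.9, 0.4, -1.1]
opening: 0.536
```

Run:
```python
from h import *
plan([.610,-.1738,.034],Rt(0.8),2)
```

```text
pos [ 0.6043 -0.178   0.0766] dist 0.0432 rotdeg [ 0.3 -1.4 -0. ]
 travel [-0.007, 0.071, 0.01] rot [0.005, -0.024, -0.0]
 travel [-0.007, 0.071, 0.01] rot [0.005, -0.024, -0.0]
```

Request:
arm_command:
  steps:
    - {"hand": 0.3, "travel": [-0.014, 0.05, 0.02], "rotation": [0.01, -0.04, 0]}
    - {"hand": 0.3, "travel": [0, 0.04, 0], "rotation": [0, 0, 0]}
    - {"hand": 0.3, "travel": [0, 0, 0], "rotation": [0, 0, 0]}

```text
time: 7.0
eef_pos: [0.6109, -0.1746, 0.0488]
tcp_rot: [-0.502, 0.497, -0.498, 0.503]
contact_force: [-0.9, 0.5, -1.4]
opening: 0.539
```

Run:
```python
from h import *
plan([.610,-.1738,.033],Rt(0.8),1)
```

```text
pos [ 0.6109 -0.1746  0.0488] dist 0.0158 rotdeg [-0.1 -0.2  0. ]
 travel [-0.003, 0.053, -0.003] rot [-0.004, -0.008, 0.001]
```

Request:
arm_command:
  steps:
    - {"hand": 0.3, "travel": [-0.003, 0.045, -0.003], "rotation": [0, 0, 0]}
    - {"hand": 0.3, "travel": [0, 0.012, 0], "rotation": [0, 0, 0]}
    - {"hand": 0.3, "travel": [0, 0, 0], "rotation": [0, 0, 0]}

```text
time: 7.38
eef_pos: [0.6108, -0.1737, 0.0333]
tcp_rot: [-0.502, 0.497, -0.498, 0.503]
contact_force: [0.8, -0.3, -0.3]
opening: 0.536
```

Run:
```python
from h import *
plan([.610,-.1738,.033],Rt(0.8),1)
s=ctrl.get_state();print(s["contact_force"])
```

```text
pos [ 0.6108 -0.1737  0.0333] dist 0.0008 rotdeg [-0.1 -0.2  0. ]
 travel [0.0, 0.001, -0.003] rot [-0.004, -0.007, 0.001]
[ 0.83382756 -0.32367093 -0.31067227]
```

Request:
arm_command:
  steps:
    - {"hand": 0.3, "travel": [0, 0.005, -0.003], "rotation": [0, 0, 0]}
    - {"hand": 0.3, "travel": [0, 0, 0], "rotation": [0, 0, 0]}

```text
time: 7.62
eef_pos: [0.6109, -0.1738, 0.0334]
tcp_rot: [-0.502, 0.496, -0.499, 0.503]
contact_force: [-0.7, 0.2, -1.6]
opening: 0.53
```

Request:
arm_command:
  steps:
    - {"hand": 0.6, "travel": [0, 0, 0], "rotation": [0, 0, 0]}
    - {"hand": 0.7, "travel": [0, 0, 0], "rotation": [0, 0, 0]}
    - {"hand": 1, "travel": [0, 0, 0], "rotation": [0, 0, 0]}
    - {"hand": 1, "travel": [0, 0, 0], "rotation": [0, 0, 0]}
    - {"hand": 1, "travel": [0, 0, 0], "rotation": [0, 0, 0]}

```text
time: 8.25
eef_pos: [0.6105, -0.1738, 0.0324]
tcp_rot: [-0.502, 0.496, -0.499, 0.503]
contact_force: [0.6, 0.8, -0.1]
opening: 1.003
```

Run:
```python
from h import *
plan([.610,-.1738,.033],Rt(0.8),1)
K,E=cam("wrist");p,d=ctrl.read_camera("wrist");cv2.imwrite("pics/w5.png",p)
```

```text
pos [ 0.6105 -0.1738  0.0324] dist 0.0008 rotdeg [-0.2 -0.2  0.1]
 travel [-0.0, -0.002, -0.002] rot [-0.007, -0.007, 0.002]
```

View pics/w5.png

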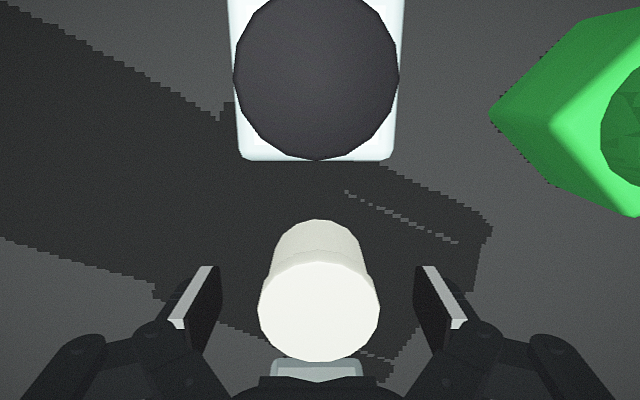

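The cup at (318,310) is free and standing, with the pads clear on both sides. I lift straight up and check the placing.

Request:
arm_command:
  steps:
    - {"hand": 1, "travel": [0, -0.06, 0], "rotation": [0, 0, 0]}
    - {"hand": 1, "travel": [0, -0.15, 0], "rotation": [0, 0, 0]}
    - {"hand": 1, "travel": [0, -0.2, 0], "rotation": [0, 0, 0]}
    - {"hand": 1, "travel": [0, -0.2, 0], "rotation": [0, 0, 0]}
    - {"hand": 1, "travel": [0, -0.2, 0], "rotation": [0, 0, 0]}
    - {"hand": 1, "travel": [0, -0.15, 0], "rotation": [0, 0, 0]}
    - {"hand": 1, "travel": [0, 0, 0], "rotation": [0, 0, 0]}

```text
time: 9.18
eef_pos: [0.6091, -0.1733, 0.3384]
tcp_rot: [-0.501, 0.493, -0.501, 0.504]
contact_force: [-0.1, 0.2, -1.2]
opening: 1.0
```

Run:
```python
from h import *
K,E=cam("wrist");p,d=ctrl.read_camera("wrist");cv2.imwrite("pics/w6.png",p)
v,u=np.mgrid[:400,:640];P=np.linalg.inv(K)@np.stack([(u*d).ravel(),(v*d).ravel(),d.ravel()]);P=(E[:3,:3]@P+E[:3,3:]).T.reshape(400,640,3)
for nm,c,lo,hi in(("R",(.61,-.257),.054,.075),("L",(.609,-.0885),.054,.075),("cup",(.61,-.174),.038,.052)):
    Q=P[(np.hypot(P[...,0]-c[0],P[...,1]-c[1])<.045)&(P[...,2]>lo)&(P[...,2]<hi)&(d>0)]
    print(nm,len(Q),cv2.minEnclosingCircle(Q[:,:2].astype(np.float32)*1000) if len(Q) else 0,np.percentile(Q[:,2],[5,95]) if len(Q) else 0)
plan([.536,.2145,.30],Rt(-6.7),9)
```

```text
R 818 ((610.9212036132812, -258.14056396484375), 21.151979446411133) [0.05874634 0.06309088]
L 1167 ((609.3826904296875, -88.64952087402344), 20.855398178100586) [0.06051437 0.0633758 ]
cup 1109 ((611.2383422851562, -172.70956420898438), 23.36741828918457) [0.04231823 0.04530911]
pos [ 0.6084 -0.173   0.3357] dist 0.3958 rotdeg [-0.4  7.3  0.1]
 travel [-0.144, 0.013, -0.025] rot [-0.002, 0.027, 0.0]
 travel [-0.143, 0.013, -0.027] rot [-0.002, 0.027, 0.0]
 travel [-0.143, 0.013, -0.029] rot [-0.002, 0.027, 0.0]
 travel [-0.143, 0.013, -0.031] rot [-0.002, 0.027, 0.0]
 travel [-0.142, 0.013, -0.033] rot [-0.002, 0.027, 0.0]
 travel [-0.142, 0.013, -0.035] rot [-0.002, 0.027, 0.0]
 travel [-0.141, 0.013, -0.037] rot [-0.002, 0.027, 0.0]
 travel [-0.141, 0.013, -0.039] rot [-0.002, 0.027, 0.0]
 travel [-0.14, 0.013, -0.041] rot [-0.002, 0.027, 0.0]
```

View pics/w6.png

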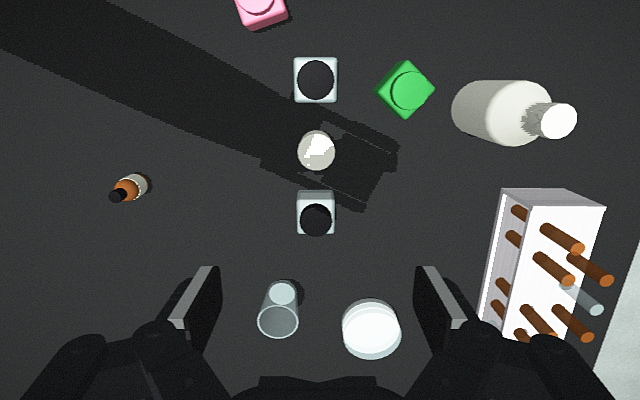

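The wrist view shows the cup at (316,150), between the jars at (316,79) and (316,218). It is about 1 mm off the midpoint, which is fine. Next is the lid bar.

Request:
arm_command:
  steps:
    - {"hand": 1, "travel": [-0.08, 0, -0.015], "rotation": [0, 0.03, 0]}
    - {"hand": 1, "travel": [-0.145, 0.01, -0.025], "rotation": [0, 0.03, 0]}
    - {"hand": 1, "travel": [-0.145, 0.01, -0.03], "rotation": [0, 0.03, 0]}
    - {"hand": 1, "travel": [-0.145, 0.01, -0.03], "rotation": [0, 0.03, 0]}
    - {"hand": 1, "travel": [-0.145, 0.01, -0.035], "rotation": [0, 0.03, 0]}
    - {"hand": 1, "travel": [-0.145, 0.01, -0.035], "rotation": [0, 0.03, 0]}
    - {"hand": 1, "travel": [-0.145, 0.01, -0.04], "rotation": [0, 0.03, 0]}
    - {"hand": 1, "travel": [-0.145, 0.01, -0.04], "rotation": [0, 0.03, 0]}
    - {"hand": 1, "travel": [-0.14, 0.01, -0.04], "rotation": [0, 0.03, 0]}
    - {"hand": 1, "travel": [-0.05, 0.01, -0.01], "rotation": [0, 0, 0]}
    - {"hand": 1, "travel": [0, 0, 0], "rotation": [0, 0, 0]}

```text
time: 10.6
eef_pos: [0.5301, 0.2283, 0.286]
tcp_rot: [-0.472, 0.539, -0.527, 0.456]
contact_force: [0.1, -0.3, 0.5]
opening: 1.001
```

```bash
cat > bar.py <<'E'
from h import *
import sys
def look(name):
    K,E=cam("wrist");p,d=ctrl.read_camera("wrist");cv2.imwrite(f"pics/{name}.png",p)
    v,u=np.mgrid[:400,:640];P=np.linalg.inv(K)@np.stack([(u*d).ravel(),(v*d).ravel(),d.ravel()]);P=(E[:3,:3]@P+E[:3,3:]).T.reshape(400,640,3)
    m=(P[...,2]>.188)&(P[...,2]<.225)&(abs(P[...,0]-.536)<.05)&(abs(P[...,1]-.2145)<.08)&(d>0)
    Q=P[m]
    if len(Q)>20:
        vv,uu=np.nonzero(m);print("px",uu.min(),uu.max(),vv.min(),vv.max())
        print("bar",len(Q),cv2.minAreaRect(Q[:,:2].astype(np.float32)*1000),"z",np.percentile(Q[:,2],[5,50,95,99]))
    m=(P[...,2]>.148)&(P[...,2]<.18)&(abs(P[...,0]-.62)<.15)&(abs(P[...,1]-.206)<.14)&(d>0);Q=P[m]
    if len(Q): print("lid",cv2.minAreaRect(Q[:,:2].astype(np.float32)*1000),"z",np.percentile(Q[:,2],[5,50,95]))
E
python3 - <<'E'
from bar import *
look("w7");plan([.536,.2145,.28],Rt(-6.7),1)
E
```

```text
px 322 343 149 306
bar 3203 ((536.1162719726562, 215.49154663085938), (111.72908782958984, 13.80487060546875), 83.56710052490234) z [0.19839473 0.20231525 0.20393214 0.20441131]
lid ((616.2363891601562, 205.57302856445312), (251.5516357421875, 237.0198516845703), 83.40953826904297) z [0.15846144 0.16081357 0.16238829]
pos [0.5302 0.2277 0.2862] dist 0.0157 rotdeg [ 1.6 -1.3  0.3]
 travel [0.041, 0.02, 0.026] rot [0.053, -0.042, 0.011]
```

View pics/w7.png

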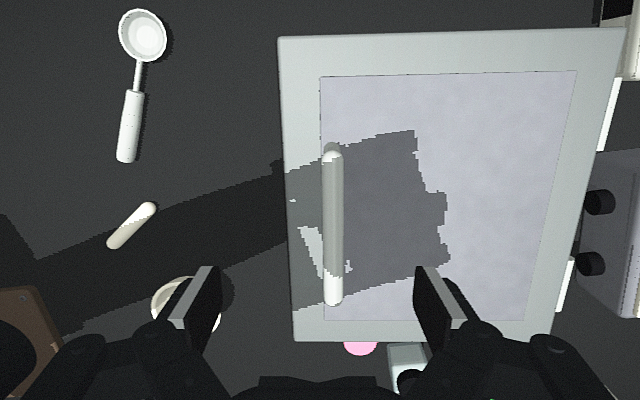

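The bar sits at wrist (333,228), centre (0.536, 0.2155). Its top is at 0.2035, so the centre is at z ≈ 0.1965, which matches rim 0.15 + 0.046. I align over it and descend.

Request:
arm_command:
  steps:
    - {"hand": 1, "travel": [0.038, 0.04, 0.026], "rotation": [0.053, -0.04, 0.011]}
    - {"hand": 1, "travel": [0, 0.07, 0], "rotation": [0, 0, 0]}
    - {"hand": 1, "travel": [0, 0.06, 0], "rotation": [0, 0, 0]}
    - {"hand": 1, "travel": [0, 0, 0], "rotation": [0, 0, 0]}

```text
time: 11.15
eef_pos: [0.5378, 0.2096, 0.2333]
tcp_rot: [0.468, -0.529, 0.531, -0.468]
contact_force: [-0.3, 0.6, 0.7]
opening: 1.001
```

Run:
```python
from bar import *
plan([.536,.2155,.2015],Rt(-6.6),1);look("w8")
```

```text
pos [0.5378 0.2096 0.2333] dist 0.0324 rotdeg [-0.1 -0.5  0.1]
 travel [-0.019, 0.106, -0.008] rot [-0.003, -0.016, 0.003]
px 202 427 134 340
bar 5698 ((535.8302001953125, 215.3305206298828), (80.88251495361328, 85.94819641113281), 35.88709259033203) z [0.19881315 0.20249702 0.20435938 0.22431179]
lid ((615.5187377929688, 202.31149291992188), (246.49288940429688, 236.82362365722656), 83.386962890625) z [0.15874071 0.1610547  0.16243335]
```

Request:
arm_command:
  steps:
    - {"hand": 1, "travel": [-0.019, 0.05, -0.007], "rotation": [0, -0.016, 0]}
    - {"hand": 1, "travel": [0, 0.045, 0], "rotation": [0, 0, 0]}
    - {"hand": 1, "travel": [0, 0, 0], "rotation": [0, 0, 0]}

```text
time: 11.58
eef_pos: [0.5378, 0.2162, 0.2056]
tcp_rot: [0.469, -0.526, 0.529, -0.472]
contact_force: [0.8, 0.1, 0.1]
opening: 1.005
```

Run:
```python
from bar import *
plan([.536,.2155,.2015],Rt(-6.6),1);look("w9")
```

```text
pos [0.5378 0.2162 0.2056] dist 0.0045 rotdeg [-0.3  0.1  0. ]
 travel [0.003, 0.014, -0.006] rot [-0.011, 0.002, 0.001]
px 167 454 160 382
bar 11011 ((536.89013671875, 217.60836791992188), (82.9526596069336, 81.58777618408203), 37.93988800048828) z [0.19823494 0.20296168 0.2219643  0.2243907 ]
lid ((617.2457275390625, 211.22341918945312), (228.04522705078125, 239.63772583007812), 82.98875427246094) z [0.15882085 0.16117839 0.1624514 ]
```

View pics/w9.png

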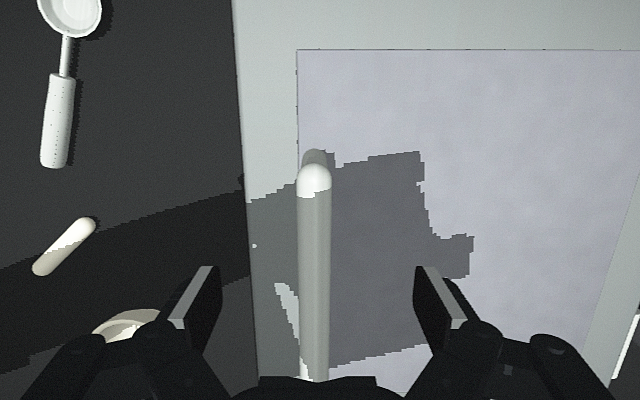

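The bar at (313,270) lies lengthwise between the open pads. I make the last correction and close.

Request:
arm_command:
  steps:
    - {"hand": 1, "travel": [0.002, 0.013, -0.006], "rotation": [-0.011, 0, 0]}
    - {"hand": 1, "travel": [0, 0, 0], "rotation": [0, 0, 0]}
    - {"hand": 0, "travel": [0, 0, 0], "rotation": [0, 0, 0]}
    - {"hand": 0, "travel": [0, 0, 0], "rotation": [0, 0, 0]}
    - {"hand": 0, "travel": [0, 0, 0], "rotation": [0, 0, 0]}
    - {"hand": 0, "travel": [0, 0, 0], "rotation": [0, 0, 0]}
    - {"hand": 0, "travel": [0, 0, 0], "rotation": [0, 0, 0]}
    - {"hand": 0, "travel": [0, 0, 0], "rotation": [0, 0, 0]}
    - {"hand": 0, "travel": [0, 0, 0], "rotation": [0, 0, 0]}
  grip_force: 90

```text
time: 12.75
eef_pos: [0.5364, 0.2163, 0.2041]
tcp_rot: [0.47, -0.527, 0.528, -0.471]
contact_force: [-0.9, 0.4, 0.9]
opening: 0.131
```

Run:
```python
from bar import *
plan([.536,.2155,.2015],Rt(-6.6),1);s=ctrl.get_state();print(s["contact_force"],s["opening"],s["joint_efforts"])
```

```text
pos [0.5364 0.2163 0.2041] dist 0.0028 rotdeg [-0.1  0.1 -0. ]
 travel [0.003, 0.009, -0.001] rot [-0.003, 0.002, -0.002]
[-0.92802381  0.360082    0.9288127 ] 0.1311709438691022 [-9.87469708e-02 -3.22676969e+01 -2.77254993e+01 -3.89509625e-02
 -2.22526356e-01 -1.86618185e-02]
```

Run:
```python
from bar import *
look("w10")
p,d=ctrl.read_camera("scene");cv2.imwrite("pics/s10.png",cv2.resize(p[90:210,320:500],None,fx=4.4,fy=4.4,interpolation=cv2.INTER_CUBIC))
```

```text
px 215 421 161 382
bar 10686 ((536.508544921875, 217.58758544921875), (89.9340591430664, 68.79763793945312), 47.73313903808594) z [0.19616995 0.20294121 0.22316507 0.22469296]
lid ((615.892333984375, 211.64114379882812), (226.4386444091797, 237.21421813964844), 82.92759704589844) z [0.15885876 0.1612135  0.16246086]
```

View pics/w10.png

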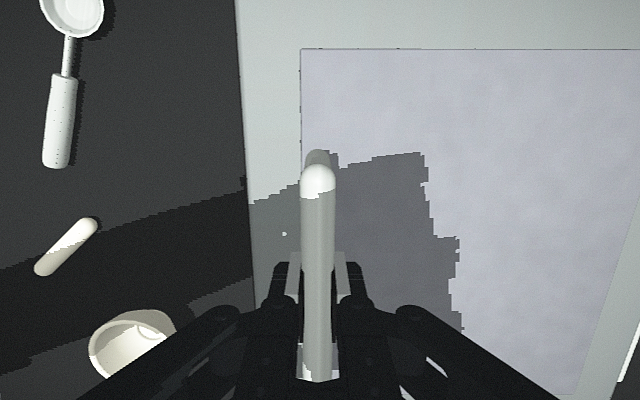

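View pics/s10.png

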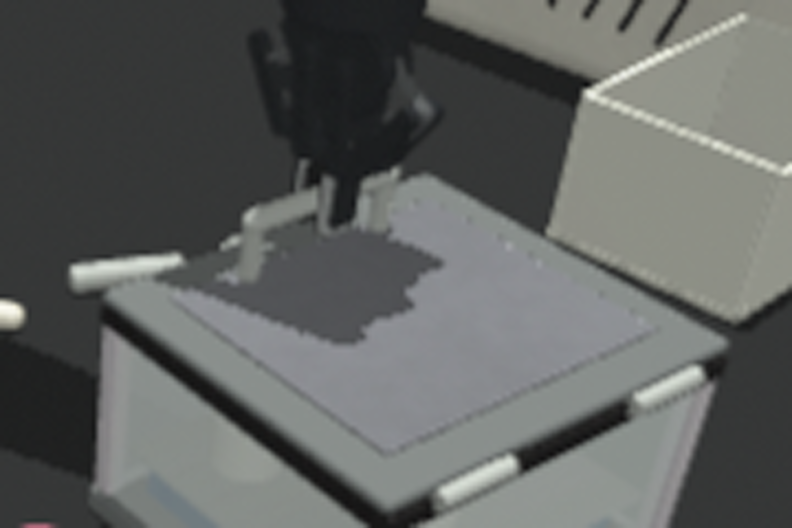

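The pads are closed on the bar at (317,270), mid-length. Now I pull gently and watch the force.

Request:
arm_command:
  steps:
    - {"hand": 0, "travel": [0, -0.007, 0], "rotation": [0, 0, 0]}
    - {"hand": 0, "travel": [0, -0.01, 0], "rotation": [0, 0, 0]}

```text
time: 13.1
eef_pos: [0.5363, 0.2162, 0.2044]
tcp_rot: [0.47, -0.528, 0.528, -0.472]
contact_force: [7.6, 2.4, -15.0]
opening: 0.131
```

Request:
arm_command:
  steps:
    - {"hand": 0, "travel": [0, -0.015, 0], "rotation": [0, 0, 0]}

```text
time: 13.22
eef_pos: [0.5363, 0.2162, 0.2045]
tcp_rot: [0.469, -0.528, 0.528, -0.472]
contact_force: [11.4, 4.4, -21.1]
opening: 0.133
```

Request:
arm_command:
  steps:
    - {"hand": 0, "travel": [0, -0.017, 0.005], "rotation": [0, 0, 0]}

```text
time: 13.35
eef_pos: [0.5364, 0.2162, 0.2045]
tcp_rot: [-0.47, 0.529, -0.527, 0.471]
contact_force: [4.6, 5.1, -17.2]
opening: 0.128
```

Request:
arm_command:
  steps:
    - {"hand": 0, "travel": [0, -0.02, 0.006], "rotation": [0, 0, 0]}

```text
time: 13.48
eef_pos: [0.5365, 0.2162, 0.2047]
tcp_rot: [-0.471, 0.53, -0.526, 0.469]
contact_force: [5.3, 3.4, -18.2]
opening: 0.131
```

Request:
arm_command:
  steps:
    - {"hand": 0, "travel": [0, -0.027, 0.008], "rotation": [0, 0, 0]}

```text
time: 13.6
eef_pos: [0.5374, 0.2161, 0.2078]
tcp_rot: [-0.472, 0.532, -0.524, 0.468]
contact_force: [3.6, 2.6, -9.3]
opening: 0.126
```

Request:
arm_command:
  steps:
    - {"hand": 0, "travel": [0, -0.027, 0.008], "rotation": [0, 0, 0]}

```text
time: 13.72
eef_pos: [0.5392, 0.2159, 0.2144]
tcp_rot: [-0.473, 0.533, -0.524, 0.467]
contact_force: [2.6, 2.1, -4.8]
opening: 0.135
```

Run:
```python
from bar import *
plan([.536,.2155,.2015],Rt(-6.6),1);s=ctrl.get_state();print(s["contact_force"],s["wrist_torque"],s["opening"],s["qpos"])
```

```text
pos [0.5392 0.2159 0.2144] dist 0.0133 rotdeg [ 0.9 -0.  -0.1]
 travel [0.003, 0.043, -0.01] rot [0.029, -0.001, -0.005]
[ 2.64789925  2.11921685 -4.76888211] [ 0.14344226 -0.00740358  0.04228004] 0.1351059810054569 [0.20355173 0.12471702 1.84462823 0.00757138 1.18575429 0.31659852]
```

The lid came free smoothly, with about 10 mm of rise at the bar. I raise it gently to about 0.14 rad.

Request:
arm_command:
  steps:
    - {"hand": 0, "travel": [0, -0.015, 0.005], "rotation": [0.01, 0, 0]}
    - {"hand": 0, "travel": [0, -0.015, 0.005], "rotation": [0.01, 0, 0]}

```text
time: 13.98
eef_pos: [0.5415, 0.2156, 0.2221]
tcp_rot: [-0.471, 0.531, -0.526, 0.469]
contact_force: [4.1, 2.6, -9.0]
opening: 0.129
```

Request:
arm_command:
  steps:
    - {"hand": 0, "travel": [0, -0.013, 0.005], "rotation": [0, 0, 0]}

```text
time: 14.1
eef_pos: [0.5427, 0.2155, 0.2254]
tcp_rot: [-0.472, 0.531, -0.525, 0.469]
contact_force: [4.1, 2.9, -10.8]
opening: 0.129
```

Request:
arm_command:
  steps:
    - {"hand": 0, "travel": [0, -0.014, 0.005], "rotation": [0, 0, 0]}
    - {"hand": 0, "travel": [0, 0, 0], "rotation": [0, 0, 0]}
    - {"hand": 0, "travel": [0, 0, 0], "rotation": [0, 0, 0]}

```text
time: 14.48
eef_pos: [0.5455, 0.2151, 0.2329]
tcp_rot: [-0.47, 0.53, -0.527, 0.47]
contact_force: [1.6, 1.5, -4.6]
opening: 0.132
```

```bash
cat > lidm.py <<'E'
from h import *
def lid(name):
    s=ctrl.get_state();print("tcp",np.round(s["eef_pos"],4),np.round(s["contact_force"],1),s["opening"],s["time"])
    for n in("scene","top"):
        K,E=cam(n);p,d=ctrl.read_camera(n);cv2.imwrite(f"pics/{name}_{n}.png",p)
        v,u=np.mgrid[:400,:640];P=np.linalg.inv(K)@np.stack([(u*d).ravel(),(v*d).ravel(),d.ravel()]);P=(E[:3,:3]@P+E[:3,3:]).T.reshape(400,640,3)
        a=np.radians(-6.6);ex=np.array([np.cos(a),np.sin(a)]);ey=np.array([-ex[1],ex[0]])
        q=P[...,:2]-np.array([.616,.206]);X=q@ex;Y=q@ey
        m=(abs(X)<.1)&(abs(Y)<.11)&(P[...,2]>.15)&(d>0)
        x=X[m];z=P[...,2][m];w=z<.158+.04*0+ (0.11-x)*.25+.012
        for _ in range(8):
            c=np.polyfit(x[w],z[w],1);w=abs(z-np.polyval(c,x))<.004
        print(n,"slope angle",-np.arctan(c[0]),"n",w.sum(),"z at front x=-.11",np.polyval(c,-.11),"hinge",np.polyval(c,.11))
E
python3 - <<'E'
from lidm import *
lid("l1")
E
```

```text
tcp [0.5455 0.2151 0.2329] [ 1.6  1.5 -4.6] 0.13249406170736042 14.475
scene slope angle 0.1546671395712582 n 4829 z at front x=-.11 0.19477812451500276 hinge 0.16047740353502243
top slope angle 0.15234010403221152 n 6187 z at front x=-.11 0.19515206323224898 hinge 0.16137554559774825
```

Request:
arm_command:
  steps:
    - {"hand": 0, "travel": [0, 0.008, -0.003], "rotation": [0, 0, 0]}
    - {"hand": 0, "travel": [0, 0, 0], "rotation": [0, 0, 0]}
    - {"hand": 0, "travel": [0, 0, 0], "rotation": [0, 0, 0]}

```text
time: 14.95
eef_pos: [0.5447, 0.2152, 0.231]
tcp_rot: [-0.47, 0.53, -0.527, 0.47]
contact_force: [-0.1, 0.8, -2.8]
opening: 0.131
```

Run:
```python
from lidm import *
lid("l2")
# shut-lid baseline from first pictures
for n in("scene","top"):
    K,E=cam(n);d=np.load(n+"0.npy");v,u=np.mgrid[:400,:640];P=np.linalg.inv(K)@np.stack([(u*d).ravel(),(v*d).ravel(),d.ravel()]);P=(E[:3,:3]@P+E[:3,3:]).T.reshape(400,640,3)
    a=np.radians(-6.6);ex=np.array([np.cos(a),np.sin(a)]);ey=np.array([-ex[1],ex[0]]);q=P[...,:2]-np.array([.616,.206]);X=q@ex;Y=q@ey
    m=(abs(X)<.1)&(abs(Y)<.11)&(P[...,2]>.15)&(P[...,2]<.17);print("shut",n,-np.polyfit(X[m],P[...,2][m],1)[0])
```

```text
tcp [0.5447 0.2152 0.231 ] [-0.1  0.8 -2.8] 0.13109403867898767 14.95
scene slope angle 0.144587344188465 n 4781 z at front x=-.11 0.19248359055013806 hinge 0.1604508429029339
top slope angle 0.14184335530685577 n 6181 z at front x=-.11 0.19266959476486606 hinge 0.16125307818812318
shut scene 0.00551453364353286
shut top 0.0009819929318662553
```

Request:
arm_command:
  steps:
    - {"hand": 0, "travel": [0, 0, 0], "rotation": [0, 0, 0]}
    - {"hand": 0, "travel": [0, 0, 0], "rotation": [0, 0, 0]}
    - {"hand": 0, "travel": [0, 0, 0], "rotation": [0, 0, 0]}

```text
time: 15.42
eef_pos: [0.5447, 0.2152, 0.231]
tcp_rot: [-0.47, 0.53, -0.527, 0.47]
contact_force: [0.2, 1.0, -2.9]
opening: 0.132
```

Run:
```python
from lidm import *
lid("l3")
```

```text
tcp [0.5447 0.2152 0.231 ] [ 0.2  1.  -2.9] 0.13185517708234937 15.425
scene slope angle 0.14474038689796542 n 4762 z at front x=-.11 0.19250306354233965 hinge 0.16043593192961175
top slope angle 0.14261861281200103 n 6203 z at front x=-.11 0.1927758197475664 hinge 0.16118524913722548
```

View pics/l3_scene.png

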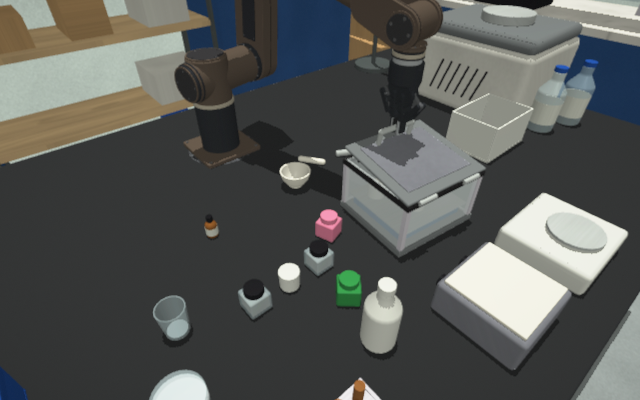

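View pics/l3_top.png

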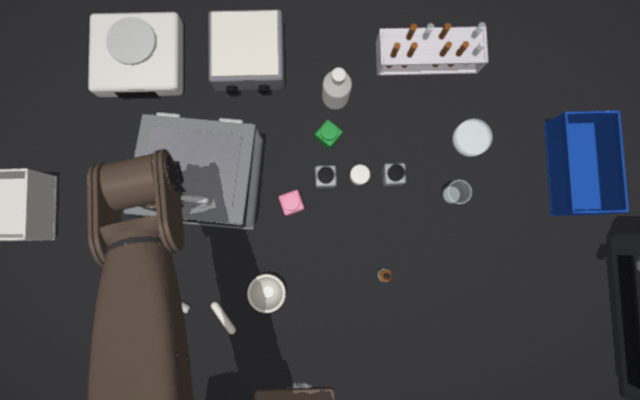

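The cup stands between the jars, at top (360,175). The jars, beaker (457,192) and vial (385,275) have not moved. The lid is steady at about 0.14 rad in the grip, so I hand the job in.

```bash
python3 -c "
from plant import ctrl
print(ctrl.sign_off())"
```

```text
the job is handed in; nothing more can be done
None
```

The job is done and handed in after about 15.5 s; `sign_off` gave no verdict.

- **Cup:** It stands upright and released between the two jars. The wrist camera puts it about 1 mm from the midpoint, in line with the jars.
- **Lid:** I gripped the bar at 90 N. The gasket broke at about 18–21 N, and the lid rose under control without flying up. It first stopped at 0.153 rad, so I lowered it slightly.
- **Last checks:** The lid is steady at 0.14 rad, a gap of about 30–31 mm. The top and scene cameras agree within 0.005 rad, and the scene camera's excess matches its reading with the lid shut. The jars, beaker and vial stand at the same pixels as at the start.
- **What disagreed:** The gripper opening read about 11 mm on the 14 mm bar, though the pictures show the pads closed on it and it held. Two move calls were refused for a missing rotation field and moved nothing.

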